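# Fit the adjustable wrench to the board holder's nut and turn it to its mark

## Robot

A 6-joint arm with a two-finger parallel gripper is mounted at the origin on the work surface. World frame = base frame: x ahead of the robot, y to its left, z up, the work surface at z = 0. Lengths are in m, angles in rad, forces in N, time in s.
With the tool pointing down it reaches from about 0.275 to 1 m from the base axis. Payload 8.4 kg.
Tool frame: the origin (TCP) lies on the centre line of the jaws, within the pads' length; the fingertips stand 17 mm ahead of it and the grasp point (between the pads) lies 2 mm behind it (bot.tcp_to_tips is the y of the fingertips in the tool frame, in m); y points along the fingers, z is the direction in which the jaws open and shut, and the axes are right-handed (so a half turn about y gives the same grasp; the last joint's range is limited). The gripper opens to 85 mm and grips with 20 to 120 N. Pads are 22 mm wide; open, the fingers measure 114 mm over their backs; the gripper's body (76 mm by 85 mm) begins 54 mm behind the grasp point. The pads swing forward as they close: fully open they stand 13 mm farther back than shut.
Start: joints at [-1.277, 0.353, 1.633, -0, 1.155, -0.002], TCP at [0.182, -0.598, 0.228] pointing down, gripper open.
Joint ranges: [-2.63, 2.63], [-0.92, 2.1], [0.06, 2.66], [-1.3, 4.44], [0, 2.69], [-3.02, 3.02]. Speed limits (rad/s): [2.22, 2.22, 2.79, 3.14, 3.14, 3.14].

## Interface

Orientations are given as a unit quaternion [x, y, z, w].
In Python, from workcell import bot, hand, kinematics, get_obs, vision, hand_in gives the robot as it stands. The module is installed in compiled form; this text tells all that it offers. Calls block until the motion is done:
- bot.reach(position, orientation): joint-space move of the TCP to a pose.
- bot.servo_line(position, ori=None, velocity=0.15): straight line of the TCP; ori=None keeps the orientation; velocity is the mean speed in m/s.
- bot.goto_joints(angles): joint-space move.
- hand.move_gripper(opening, strength=None): finger opening in m; strength is the grip in N (None keeps the last); returns when the fingers have stopped.
- bot.dwell(seconds).
- kinematics.solve_ik(position, orientation): joint angles nearest the present ones, or None.
- get_obs(): the state.
- vision.read_camera(name): name is "scene" or "top" or "wrist"; returns a dict with "frame" (420x560x3 uint8, red, green, blue), "intrinsics" (3x3 intrinsics, pixels), "view" (4x4, takes a point from world to camera coordinates). Camera axes: x right, y down, z forward; pixel columns grow to the right and rows downward; lengths in m; the calibration is good to about 2 mm. The wrist camera is an equidistant fisheye: a pixel r from the principal point sees the ray r / f radians off the axis. A picture is of the moment at which its call begins. There is no depth.
A pose or a line that the arm cannot do raises bot.IKError and nothing moves.
- hand_in(): hands the job in, once; it reports no verdict.
The state is a dict: "time_s": time; "joint_pos": joint angles; "joint_vel": joint speeds; "joint_efforts": joint torques, N m; "position": TCP position; "orientation": TCP orientation; "wrist_force": force on the tool from outside, world axes, zero at the start; "ft_torque": the same for the moment, N m; "gripper_width": finger opening in m.
Only numpy, scipy, OpenCV 4.12 (cv2) and the standard library are available. Lean on these libraries where they do the work, as an engineer would, in place of code of your own. Each camera call takes 0.05 s, during which the arm holds its last target.

## Task

Roll the knurled worm of the blue-handled adjustable wrench until its jaws just fit the big brass nut of the board holder, before turning anything. Then push the handle to turn the nut clockwise (seen from above) until the white stripe on the nut lines up with the yellow stripe on the grey disc. Turn the nut only with the wrench, leave the wrench lying flat and snug on the nut, and do not shift the other things on the bench.

Things in the scene. Friction and masses are not known exactly. Their poses are not given: they have to be found in the camera images.
- holder: Fixed board holder: grey disc, radius 100 mm, 8 mm thick, on the bench. Origin: disc centre (= nut's axis) at bench height, z up. A yellow stripe on the disc's top runs along its -x, 22 to 97 mm out. From the rim, 115 degrees clockwise of its +x, an arm carries a green circuit board in a black frame, out to 265 mm and up to 33 mm high.
- nut: Brass hexagon nut, 30 mm across flats, 16 mm high, on the disc (8 to 24 mm above the bench); a bolt end of radius 6 mm stands 4 mm above it. Origin: centre of its underside. A white stripe on its top lies along its own -x. Two flats face its own +y and -y.
- nut_turn (a joint): Turn of the nut in rad, growing clockwise seen from above. 0: the white stripe points along the yellow one. Starts at -0.88 to -0.68; stops at -1.3 and 0.6. Stiff: about 0.3 N m either way (2 N on the handle); stays where it is left.
- wrench: Loose adjustable wrench, 0.35 to 0.7 kg, 280 mm long, 16 mm thick, lying flat on the disc around the nut. Origin: on its underside, where the nut's centre is when the jaws are snug. +x along the handle away from the nut, z up. At the start a few mm off, clear of the nut, and up to 0.15 rad out of line with the flats; closing jaws pull it into line. Its +x is parallel to the holder's +x when the stripes line up.
- worm_top (a point): Top of the worm, at wrench x 52, y 12, z 20 mm: a knurled roller with two red ribs, 19 mm in diameter, 22 mm long, axis along wrench y, standing 4 mm proud of the head. Sweeping a fingertip over it towards the nut, pressed 1 to 1.5 mm below its top (about 3 N along the sweep), closes the jaws; the other way opens them. The nut in the throat catches the wrench.
- worm (a joint): Rotation of the worm in rad, growing as the jaws close; 6 mm of jaw travel a turn (0.95 mm per rad). Starts at 3.6 to 6.8; about 12.5 when the jaws are snug, after some 50 to 90 mm of rolling in several strokes. Stays where it is left.
- jaw (a joint): Travel of the movable jaw in m, driven by the worm only: the gap between the jaws is 0.042 m minus this value, so it reads about 0.012 when the jaws are snug on the nut.
- handle (a point): Middle of the handle's top, at wrench x = 180, y = 0, z = 16 mm. The blue handle, x = 115 to 260 mm, is 24 mm wide with upright sides, 16 mm high, its underside 8 mm above the bench.
- screwdriver: Bystander: blue screwdriver lying on the bench; leave it.
- spool: Bystander: metal spool, 60 mm wide, 38 mm high; leave it.
- flux_jar: Bystander: small jar, 50 mm wide, 60 mm high; leave it.
- meter: Bystander: blue hand meter, 150 x 78 x 32 mm; leave it.
- screw_tray: Bystander: orange divided tray, 100 x 70 x 20 mm; leave it.
- heatsink: Bystander: finned aluminium heatsink, 60 x 50 x 36 mm; leave it.
- jaws (a point): Point midway on the fixed jaw's face, at wrench y = -15 mm, 8 mm above the wrench's underside. Fixed jaw: y -33 to -15 mm; movable jaw on the +y side, reaching at most y = 44 mm; both x = -20 to 18 mm. Throat wall at x = 19 mm. The steel head ends at x = 88 mm. Tops 16 mm above the underside.

How it is judged:
By the outcome, as a careful person would: the job done as asked, in the order asked, and still so for the second after the job is handed in, with the robot touching nothing.
It also fails if it takes over 61 s, if anything falls off the work surface, if the arm or the gripper's body presses on something with over 40 N, if the wrist force passes 120 N, or if a joint passes its speed limit or range.

## Working session

There is one attempt and no reset: what is moved stays moved. The work goes in short steps, each a Python script; the robot and the scene stay as the last script left them, time stands still between calls to the robot, and variables do not carry over. Pictures are saved under pics/ and viewed, and the job is handed in when it is done.

```bash
mkdir -p pics; cat > h.py <<'E'
from workcell import bot, hand, kinematics, get_obs, vision, hand_in
import numpy as np, cv2
def snap(name,fn=None):
    d=vision.read_camera(name)
    if fn: cv2.imwrite('pics/'+fn,cv2.cvtColor(d['frame'],cv2.COLOR_RGB2BGR))
    np.savez('pics/'+(fn or 'last')+'.npz',**{k:np.array(v) for k,v in d.items()})
    return d
def ray(d,uv,z,fish=False):
    K=np.array(d['intrinsics']);V=np.array(d['view'])
    p=np.array([(uv[0]-K[0,2])/K[0,0],(uv[1]-K[1,2])/K[1,1]])
    if fish:
        r=np.linalg.norm(p); c=np.array([*(p/max(r,1e-9)*np.sin(r)),np.cos(r)])
    else: c=np.array([*p,1.])
    R=V[:3,:3];o=-R.T@V[:3,3];w=R.T@c
    return o+w*(z-o[2])/w[2]
def proj(d,P):
    K=np.array(d['intrinsics']);V=np.array(d['view'])
    c=V[:3,:3]@np.array(P)+V[:3,3]; q=K@c; return q[:2]/q[2]
E
python3 - <<'E'
from h import *
for n in('top','scene','wrist'):
    d=snap(n,n+'0.png'); print(n,d['intrinsics'],d['view'])
o=get_obs();print(o)
print(bot.tcp_to_tips)
E
```

```text
top [[507.68687581   0.         284.78380153]
 [  0.         507.68687581 205.42240596]
 [  0.           0.           1.        ]] [[-0.00629075 -0.99992982 -0.01003898  0.03522979]
 [-0.99158647  0.00753566 -0.12922646  0.56656919]
 [ 0.12929304  0.00914158 -0.99156429  1.6924931 ]
 [ 0.          0.          0.          1.        ]]
scene [[392.64386632   0.         283.09807337]
 [  0.         392.64386632 206.73742392]
 [  0.           0.           1.        ]] [[-0.74686785  0.6649569  -0.00455264  0.41130892]
 [ 0.57092366  0.63771119 -0.51707892 -0.31058875]
 [-0.34093193 -0.38878884 -0.85592562  1.40769885]
 [ 0.          0.          0.          1.        ]]
wrist [[325.1922621    0.         280.06310589]
 [  0.         325.1922621  202.01564356]
 [  0.           0.           1.        ]] [[ 0.29209472 -0.95638699 -0.00214689 -0.62384824]
 [-0.90521211 -0.27718823  0.32211445 -0.04195878]
 [-0.30866117 -0.09214454 -0.9466983   0.38276104]
 [ 0.          0.          0.          1.        ]]
{'time_s': 0.15, 'joint_pos': array([-1.27740335e+00,  3.53477675e-01,  1.63394623e+00,  3.01291509e-06,
        1.15520311e+00, -2.36624339e-03]), 'joint_vel': array([ 0.0019977 , -0.00203703, -0.00161349, -0.00097063, -0.00211208,
        0.00167351]), 'joint_efforts': array([-4.27670429e-04, -6.05634999e+01, -3.42339098e+01, -8.85695340e-05,
        6.20607068e-03,  4.91639821e-05]), 'position': array([ 0.18208401, -0.59751435,  0.22754856]), 'orientation': array([-0.1042376 ,  0.69975117, -0.69902721,  0.10413347]), 'wrist_force': array([ 0.60696231, -0.16292104, -0.8988414 ]), 'ft_torque': array([0.00582448, 0.00168018, 0.00205974]), 'gripper_width': 0.085445999181167}
0.017
```

View pics/top0.png

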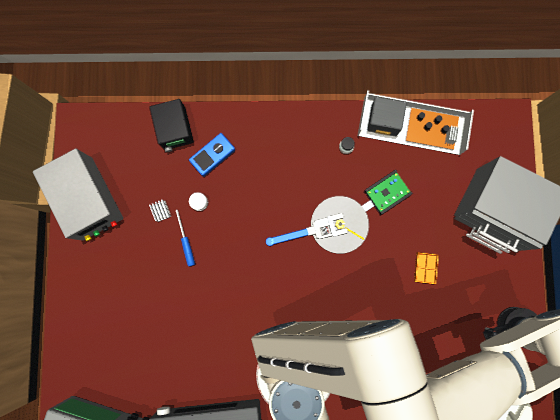

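View pics/scene0.png

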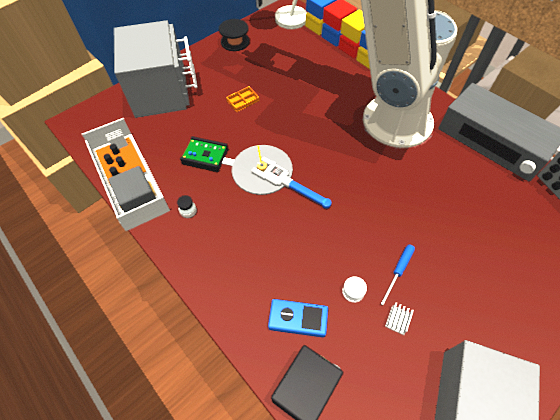

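View pics/wrist0.png

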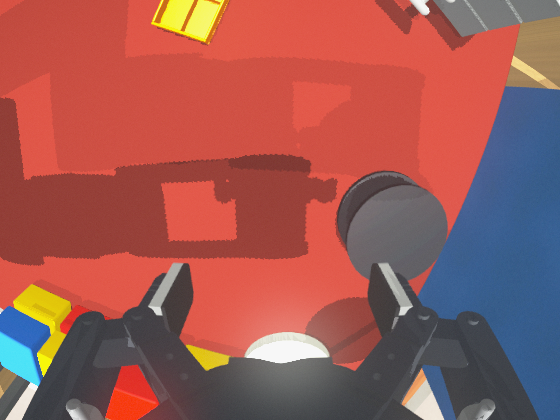

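Top view: disc near (340,225), blue handle end (268,241), yellow stripe towards (363,239), board (387,192). I'll measure these and enlarge that area.

```bash
python3 - <<'E'
from h import *
for n,(x0,y0,x1,y1) in(('top',(255,160,415,280)),('scene',(170,125,340,225))):
    d=np.load(f'pics/{n}0.png.npz'); f=d['frame']
    c=f[y0:y1,x0:x1]
    cv2.imwrite(f'pics/{n}0z.png',cv2.cvtColor(cv2.resize(c,None,fx=4.5 if n=='scene' else 5,fy=4.5 if n=='scene' else 5,interpolation=cv2.INTER_CUBIC),cv2.COLOR_RGB2BGR))
d=np.load('pics/top0.png.npz');f=d['frame'].copy()
hsv=cv2.cvtColor(f,cv2.COLOR_RGB2HSV)
m=((hsv[...,1]<60)&(hsv[...,2]>120)).astype(np.uint8)
m[:,:300]=0;m[:,380:]=0;m[:185]=0;m[265:]=0
cs,_=cv2.findContours(m,cv2.RETR_EXTERNAL,cv2.CHAIN_APPROX_NONE)
c=max(cs,key=cv2.contourArea)[:,0]
P=np.array([ray(d,p,.008)[:2] for p in c])
# robust circle radius .1
from scipy.optimize import least_squares
r=least_squares(lambda q:np.hypot(*(P-q).T)-.1,P.mean(0),loss='soft_l1',f_scale=.001)
print('disc',r.x,np.median(abs(r.fun)))
m=((hsv[...,0]>95)&(hsv[...,0]<125)&(hsv[...,1]>120)&(hsv[...,2]>80)).astype(np.uint8)
m[:,:262]=0;m[:,330:]=0;m[:215]=0;m[255:]=0
ys,xs=np.nonzero(m);H=np.array([ray(d,p,.024)[:2] for p in zip(xs,ys)])
mu=H.mean(0);u,s,v=np.linalg.svd(H-mu);dr=v[0]*np.sign((mu-r.x)@v[0])
t=(H-mu)@dr;print('handle',mu,dr,np.degrees(np.arctan2(dr[1],dr[0])),t.min(),t.max(),np.linalg.norm(mu-r.x))
print('line offset',np.cross(dr,r.x-mu))
m=((hsv[...,0]>20)&(hsv[...,0]<34)&(hsv[...,1]>120)&(hsv[...,2]>120)).astype(np.uint8)
m[:,:300]=0;m[:,375:]=0;m[:185]=0;m[265:]=0
ys,xs=np.nonzero(m);Y=np.array([ray(d,p,.008)[:2] for p in zip(xs,ys)])
for p,q in zip(zip(xs,ys),Y-r.x): print(p,q.round(3),np.degrees(np.arctan2(q[1],q[0])).round(),end=';')
E
```

```text
disc [ 0.50550139 -0.15493944] 0.0030243071489145096
handle [0.46088499 0.02616927] [-0.24246372  0.97016047] 104.03199658539452 -0.07160383652472388 0.07288666554168353 0.1865234223533901
line offset 0.0006272285628992624
(np.int64(369), np.int64(192)) [ 0.11  -0.106] -44.0;(np.int64(370), np.int64(192)) [ 0.11 -0.11] -45.0;(np.int64(339), np.int64(220)) [ 0.013 -0.   ] -0.0;(np.int64(342), np.int64(221)) [ 0.009 -0.01 ] -48.0;(np.int64(343), np.int64(221)) [ 0.009 -0.014] -56.0;(np.int64(336), np.int64(222)) [0.006 0.01 ] 59.0;(np.int64(337), np.int64(222)) [0.006 0.007] 49.0;(np.int64(341), np.int64(222)) [ 0.006 -0.007] -49.0;(np.int64(342), np.int64(222)) [ 0.006 -0.01 ] -60.0;(np.int64(343), np.int64(222)) [ 0.006 -0.014] -67.0;(np.int64(336), np.int64(223)) [0.003 0.01 ] 76.0;(np.int64(337), np.int64(223)) [0.003 0.007] 69.0;(np.int64(338), np.int64(223)) [0.003 0.004] 54.0;(np.int64(336), np.int64(225)) [-0.004  0.011] 112.0;(np.int64(337), np.int64(225)) [-0.004  0.007] 121.0;(np.int64(342), np.int64(225)) [-0.004 -0.01 ] -114.0;(np.int64(343), np.int64(225)) [-0.004 -0.013]
[... 1937 characters left out ...]
4] -124.0;(np.int64(359), np.int64(236)) [-0.043 -0.068] -122.0;(np.int64(360), np.int64(236)) [-0.043 -0.071] -121.0;(np.int64(359), np.int64(237)) [-0.046 -0.067] -124.0;(np.int64(360), np.int64(237)) [-0.046 -0.071] -123.0;(np.int64(361), np.int64(237)) [-0.046 -0.074] -122.0;(np.int64(362), np.int64(237)) [-0.046 -0.078] -121.0;(np.int64(361), np.int64(238)) [-0.05  -0.074] -124.0;(np.int64(362), np.int64(238)) [-0.05  -0.078] -123.0;(np.int64(363), np.int64(238)) [-0.05  -0.081] -121.0;(np.int64(363), np.int64(239)) [-0.053 -0.081] -123.0;<stdin>:22: DeprecationWarning: Arrays of 2-dimensional vectors are deprecated. Use arrays of 3-dimensional vectors instead. (deprecated in NumPy 2.0)
```

View pics/top0z.png

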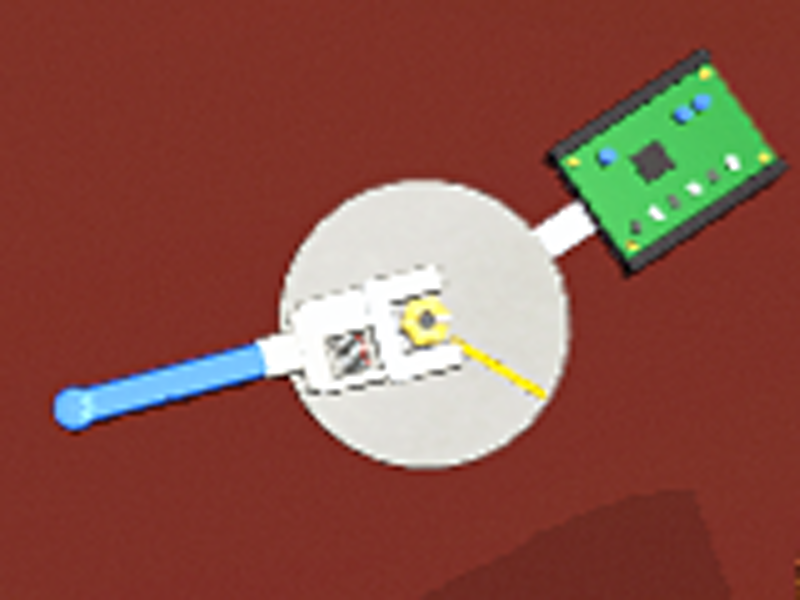

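View pics/scene0z.png

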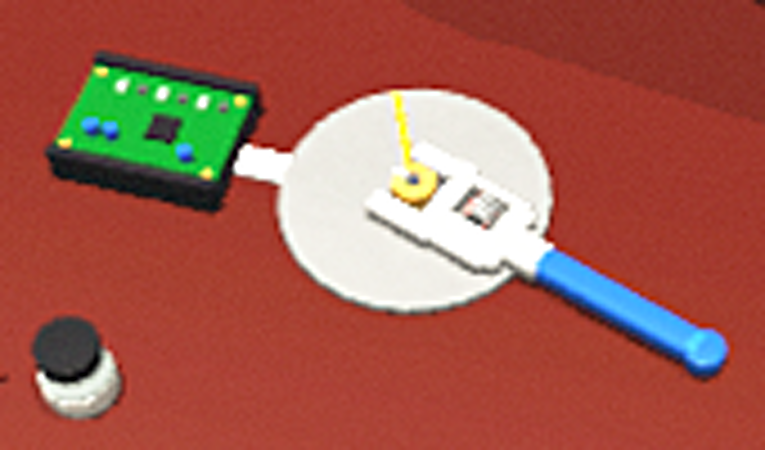

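```bash
cat >> h.py <<'E'
from scipy.spatial.transform import Rotation as Rn
def ori(ax):   # tool x along world-yaw ax (rad), pointing down
    x=np.array([np.cos(ax),np.sin(ax),0]);y=np.array([0,0,-1.]);z=np.cross(x,y)
    return Rn.from_matrix(np.c_[x,y,z]).as_quat()
def F(n=8): return np.mean([get_obs()['wrist_force'] for _ in range(n)],0)
E
python3 - <<'E'
from h import *
hand.move_gripper(0.0,30)
a=np.radians(104); C=np.array([.5055,-.155])
w=C+.052*np.array([np.cos(a),np.sin(a)])+.012*np.array([-np.sin(a),np.cos(a)])
for s in (a,a+np.pi):
    print(s,kinematics.solve_ik([*w,.15],ori(s)))
q=min([kinematics.solve_ik([*w,.15],ori(s)) for s in(a,a+np.pi)],key=lambda q:abs(q[5]))
bot.goto_joints(q)
d=snap('wrist','wrist1.png');print(get_obs()['time_s'],w,get_obs()['gripper_width'])
E
```

```text
1.8151424220741028 [-2.22695326e-01  2.45957737e-01  1.98434406e+00 -4.44089210e-16
  9.11290859e-01  2.67455123e+00]
4.956735075663896 [-2.22695326e-01  2.45957737e-01  1.98434406e+00 -4.44089210e-16
  9.11290859e-01 -4.67041421e-01]
3.05 [ 0.48127651 -0.10744768] 8.967131480274018e-05
```

View pics/wrist1.png

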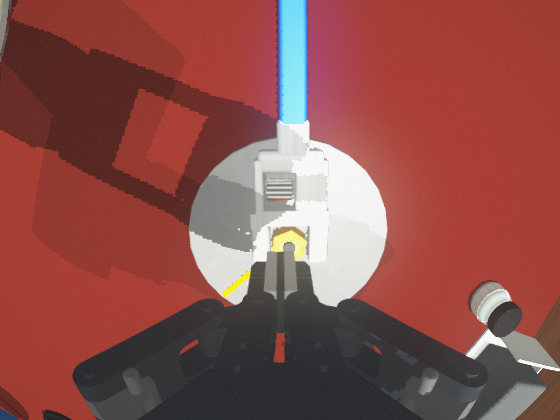

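Wrist view shows the worm near (279,188), nut around (289,243), and the fingers in front of the nut. I'll zoom in and cast rays.

```bash
python3 - <<'E'
from h import *
d=np.load('pics/wrist1.png.npz');f=d['frame']
c=cv2.resize(f[120:270,220:350],None,fx=4.6,fy=4,interpolation=cv2.INTER_CUBIC)
c=cv2.resize(f[120:268,190:390],None,fx=4,fy=4,interpolation=cv2.INTER_CUBIC)
cv2.imwrite('pics/wrist1z.png',cv2.cvtColor(c,cv2.COLOR_RGB2BGR))
hsv=cv2.cvtColor(f,cv2.COLOR_RGB2HSV)
m=(hsv[...,0]>88)&(hsv[...,0]<125)&(hsv[...,1]>80)&(hsv[...,2]>120)
L=[]
for v in range(5,120,10):
    xs=np.nonzero(m[v,240:340])[0]+240
    if len(xs)<5: continue
    l,r=ray(d,(xs[0]-.5,v),.024,True),ray(d,(xs[-1]+.5,v),.024,True)
    L.append((l+r)/2); print(v,xs[0],xs[-1],L[-1][:2].round(4),np.linalg.norm(l-r).round(4))
L=np.array(L)[:,:2];mu=L.mean(0);v=np.linalg.svd(L-mu)[2][0];v*=np.sign(v[1]);print(mu,v,np.degrees(np.arctan2(v[1],v[0])))
for n,p,z in(('worm',(279,188),.028),('bolt',(289,247),.028),('headendL',(255,153),.024),('neck',(293,122),.024)): print(n,ray(d,p,z,True))
E
```

```text
5 278 306 [0.453  0.0512] 0.0239
15 278 306 [0.4552 0.0425] 0.0238
25 278 306 [0.4573 0.0338] 0.0238
35 279 306 [0.4598 0.0254] 0.0229
45 279 306 [0.4619 0.017 ] 0.0229
55 278 306 [0.4636 0.0086] 0.0238
65 279 307 [0.4664 0.0006] 0.0238
75 279 306 [ 0.4681 -0.0078] 0.023
85 279 306 [ 0.4702 -0.0159] 0.0231
95 279 306 [ 0.4722 -0.0241] 0.0231
105 279 307 [ 0.4747 -0.0321] 0.0241
115 279 307 [ 0.4768 -0.0403] 0.0242
[0.46492188 0.00490642] [-0.25065714  0.96807593] 104.51640146602163
worm [ 0.48046089 -0.10369052  0.028     ]
bolt [ 0.50303825 -0.1564645   0.028     ]
headendL [ 0.45339841 -0.0795288   0.024     ]
neck [ 0.47821487 -0.04609629  0.024     ]
```

View pics/wrist1z.png

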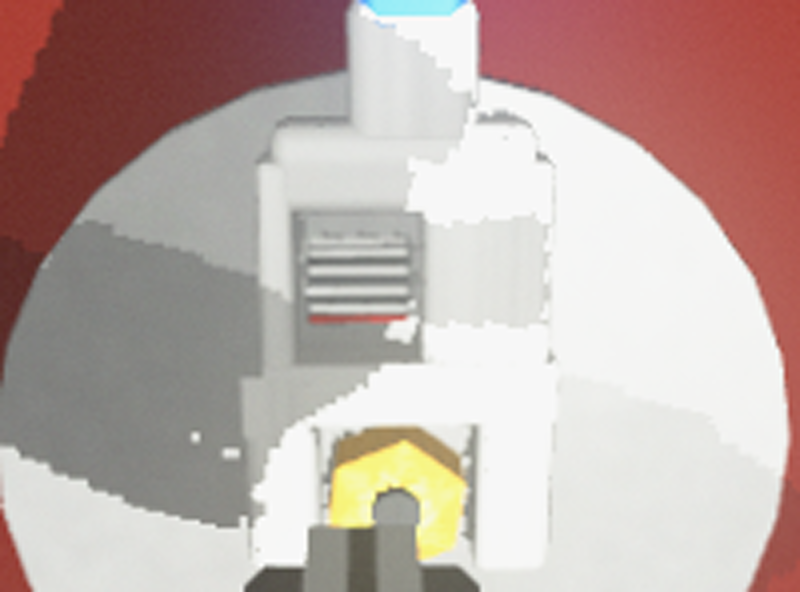

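```bash
cat >> h.py <<'E'
A=np.radians(104.5);DX=np.array([np.cos(A),np.sin(A)]);DY=np.array([-DX[1],DX[0]])
O=np.array([.5062,-.1552]); Q=ori(A+np.pi)
def W(x,y,z): return np.array([*(O+x*DX+y*DY),z])
E
python3 - <<'E'
from h import *
bot.reach(W(.056,.012,.017+.036),Q); t=get_obs()['time_s']
f0=F();print(t,f0,F(1),F(1))
for h in np.arange(.0320,.0255,-.0005):
    bot.servo_line(W(.056,.012,.017+h),velocity=.02)
    f=F()-f0; o=get_obs(); print(round(h,4),o['position'][2].round(5)-.017,f.round(2),o['time_s'])
    if f[2]>1.5: break
snap('wrist','wrist2.png')
E
```

```text
3.525 [ 0.98522134  1.17715371 -0.15293643] [ 0.98522134  1.17715371 -0.15293643] [ 0.98522134  1.17715371 -0.15293643]
0.032 0.03294 [-2.   -0.93  0.34] 3.875
0.0315 0.031689999999999996 [-1.09 -1.56  0.1 ] 4.125
0.031 0.030919999999999996 [-1.37 -1.34 -0.42] 4.375
0.0305 0.03043 [-1.69 -0.81  0.77] 4.625
0.03 0.029969999999999997 [-0.36 -2.17  0.07] 4.875
0.0295 0.029489999999999995 [ 0.01 -1.31  0.24] 5.125
0.029 0.02896 [-1.07 -1.55 -0.63] 5.375
0.0285 0.02846 [-0.66 -1.52  0.45] 5.625
0.028 0.027949999999999996 [-1.33 -1.69  0.44] 5.875
0.0275 0.02747 [-0.38 -1.51  0.93] 6.125
0.027 0.026959999999999998 [-1.72 -0.76  0.02] 6.375
0.0265 0.02647 [ 0.15 -1.3  -0.28] 6.625
0.026 0.02599 [-1.   -2.17  1.1 ] 6.875
0.0255 0.025479999999999996 [-0.79 -2.22 -0.52] 7.125
```

View pics/wrist2.png

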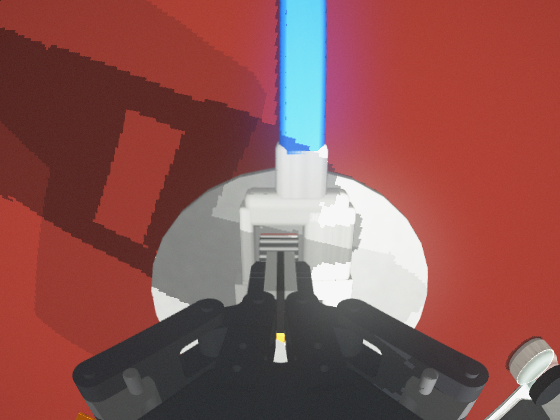

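```bash
cat >> h.py <<'E'
def fproj(d,P):
    K=np.array(d['intrinsics']);V=np.array(d['view'])
    c=V[:3,:3]@np.array(P)+V[:3,3]; rho=np.hypot(c[0],c[1]); th=np.arctan2(rho,c[2])
    return K[:2,2]+K[0,0]*th*c[:2]/rho
E
python3 - <<'E'
from h import *
d=np.load('pics/wrist2.png.npz');f=d['frame']
c=cv2.resize(f[130:290,180:380],None,fx=4,fy=3.75,interpolation=cv2.INTER_CUBIC)
c=cv2.resize(f[140:288,180:380],None,fx=4,fy=4,interpolation=cv2.INTER_CUBIC)
cv2.imwrite('pics/wrist2z.png',cv2.cvtColor(c,cv2.COLOR_RGB2BGR))
V=d['view'];print('cam',-V[:3,:3].T@V[:3,3], get_obs()['position'])
for n,p in dict(tip=W(.056,.012,.0255),tipfront=W(.067,.012,.0255),wormtop=W(.052,.012,.028),wormback=W(.0615,.012,.0185),wfar=W(.059,.012,.025),blue=W(.115,0,.024),headend=W(.088,.0,.024)).items(): print(n,fproj(d,p).round(1))
for n,p,z in(('blue',(302,151),.024),('worm',(279,245),.027)): r=ray(d,p,z,True)[:2]-O; print(n,r@DX,r@DY)
E
```

```text
cam [ 0.46058725 -0.02317911  0.18957306] [ 0.48054102 -0.10397125  0.04249062]
tip [278.4 248.3]
tipfront [278.3 230.5]
wormtop [278.3 256.6]
wormback [278.4 234.3]
wfar [278.4 243.1]
blue [301.7 143. ]
headend [300.8 193.2]
blue 0.11080189190975374 -0.000232486291774936
worm 0.05880841983872705 0.011630199539801983
```

View pics/wrist2z.png

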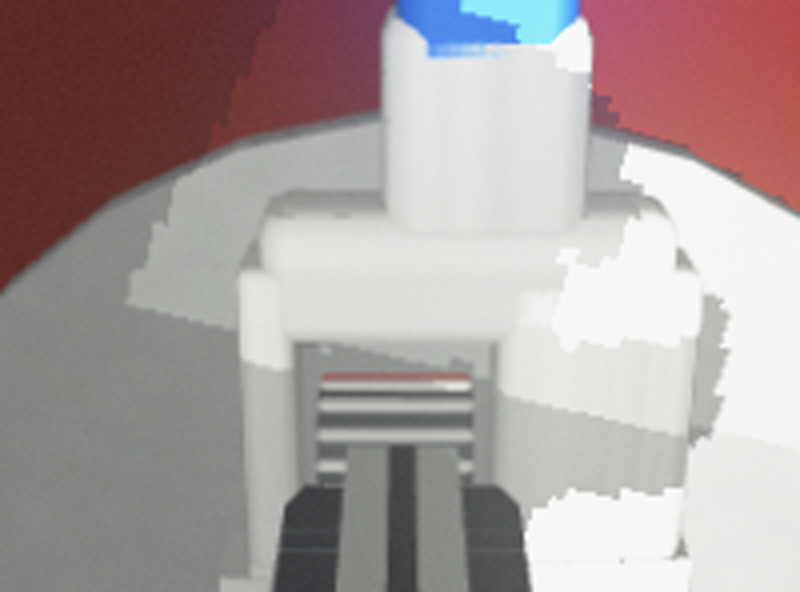

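```bash
python3 - <<'E'
from h import *
d=np.load('pics/wrist1.png.npz');V=d['view'];r=(-V[:3,:3].T@V[:3,3])[:2]-O;print('cam1',r@DX,-(V[:3,:3].T@V[:3,3])[2])
def X(d,v,z,u=279): r=ray(d,(u,v),z,True)[:2]-O; return r@DX
for n,v,z in(('winfar',173,.024),('winnear',210.5,.024),('worm hi',178.7,.02),('worm lo',200,.027),('throat edge',120+425/4,.024),('head end',120+120/4,.024),('head shoulder',120+160/4,.024),('blue',123,.024),('jaw step',120+378/4,.024)): print(n,X(d,v,z).round(4))
d=np.load('pics/wrist2.png.npz')
for n,v,z in(('winfar',225,.024),('worm hi',140+375/4,.02),('worm hi',140+375/4,.024),('tip',252,.0255),('tip',252,.030),('tip',252,.035),('headend',187,.024),('shoulder',140+265/4,.024)): print(n,X(d,v,z).round(4))
E
python3 - <<'E'
import sys;sys.path.insert(0,'.')
E
```

```text
cam1 0.1350234901027034 0.29721785713410137
winfar 0.0687
winnear 0.0342
worm hi 0.0625
worm lo 0.0451
throat edge 0.0188
head end 0.0888
head shoulder 0.0801
blue 0.1119
jaw step 0.0303
winfar 0.0696
worm hi 0.0625
worm hi 0.0643
tip 0.0536
tip 0.056
tip 0.0586
headend 0.0914
shoulder 0.0806
```

Head end, throat and worm edges match x = 88, 19, 52, so the wrench frame holds. The fingertips seem shorter than nominal, so I'll find real contact directly over the worm top.

```bash
cat >> h.py <<'E'
def F(n=5):
    L=[]
    for _ in range(n): bot.dwell(.01); L.append(get_obs()['wrist_force'])
    return np.mean(L,0)
E
python3 - <<'E'
from h import *
bot.servo_line(W(.056,.012,.017+.031),velocity=.05)
bot.servo_line(W(.052,.012,.017+.0275),velocity=.05)
f0=F(10);print(f0)
for h in np.arange(.0265,.0195,-.0005):
    bot.servo_line(W(.052,.012,.017+h),velocity=.03)
    f=F(4)-f0; o=get_obs(); print(round(h,4),o['position'][2].round(5)-.017,f.round(2),o['time_s'])
    if f[2]>2.5: break
snap('wrist','wrist3.png')
E
```

```text
[-0.1980222  -0.1663864   0.36286218]
0.0265 0.026439999999999998 [ 0.38 -0.23  0.03] 8.0583
0.026 0.026029999999999998 [-0.17 -0.07 -0.75] 8.3417
0.0255 0.025479999999999996 [ 0.02  0.27 -0.2 ] 8.625
0.025 0.02499 [ 0.07  0.03 -0.34] 8.9083
0.0245 0.024459999999999996 [ 0.55  0.46 -0.48] 9.1917
0.024 0.023969999999999998 [ 0.45  0.69 -0.35] 9.475
0.0235 0.023469999999999998 [-0.14  0.32  0.17] 9.7583
0.023 0.02296 [-0.06 -0.22 -0.46] 10.0417
0.0225 0.02246 [ 0.36  0.17 -0.17] 10.325
0.022 0.021969999999999996 [ 0.46 -0.19 -0.52] 10.6083
0.0215 0.021469999999999996 [-0.01  0.17  0.03] 10.8917
0.021 0.02096 [ 0.14  0.01 -0.19] 11.175
0.0205 0.020479999999999998 [ 0.26 -0.07 -0.8 ] 11.4583
0.02 0.01999 [ 0.48 -0.08 -0.21] 11.7417
```

View pics/wrist3.png

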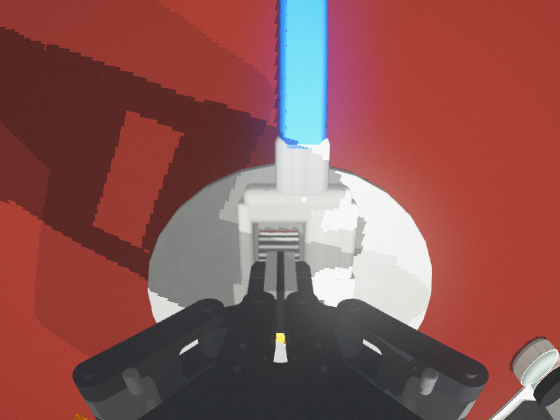

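```bash
python3 - <<'E'
from h import *
o=get_obs();print(o['position'],Rn.from_quat(o['orientation']).as_matrix().round(3),o['gripper_width'])
d=snap('scene','scene3.png');f=d['frame']
t=o['position'].copy();t[2]-=.017
print(proj(d,t),proj(d,o['position']))
c=cv2.resize(f[120:230,190:350],None,fx=5,fy=5,interpolation=cv2.INTER_CUBIC)
for p,col in((t,(0,0,255)),(o['position'],(0,255,0)),(W(.052,.012,.028),(255,0,255))):
    q=(proj(d,p)-[190,120])*5; cv2.circle(c,tuple(int(v) for v in q),4,col[::-1],1)
cv2.imwrite('pics/scene3z.png',cv2.cvtColor(c,cv2.COLOR_RGB2BGR))
E
```

```text
[ 0.48156057 -0.10784702  0.03697607] [[ 0.25  -0.     0.968]
 [-0.968  0.     0.25 ]
 [-0.    -1.    -0.   ]] 0.00015051673021329072
[276.85783326 171.2114796 ] [276.76117614 168.04638068]
```

View pics/scene3z.png

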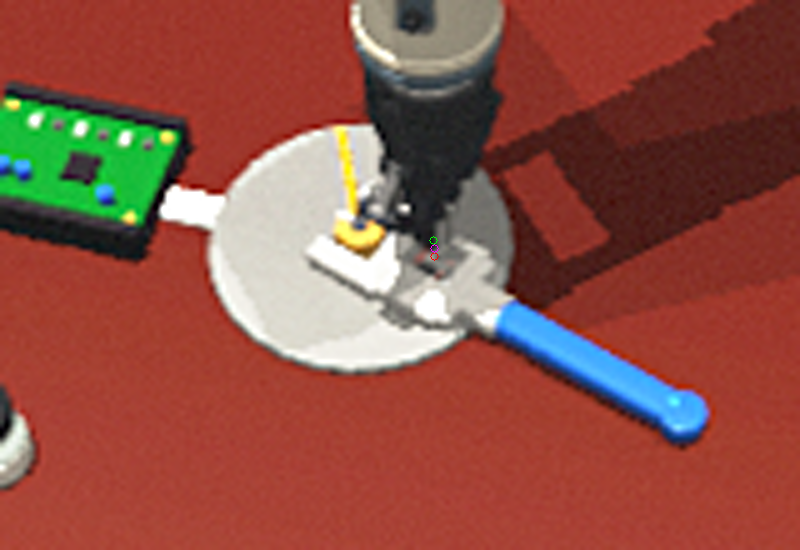

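The scene view shows the tips (zoom ≈ (430,245)) only just at worm height, so the real tips are shorter than nominal. I'll continue down with force watching.

```bash
python3 - <<'E'
from h import *
f0=F(8);print(f0)
for h in np.arange(.0195,.0080,-.0005):
    bot.servo_line(W(.052,.012,.017+h),velocity=.05)
    f=F(3)-f0; o=get_obs(); print(round(h,4),(o['position'][2]-.017).round(5),f.round(2),o['time_s'])
    if f[2]>2.2: break
snap('wrist','wrist4.png')
E
```

```text
[-0.177406   -0.07773631 -0.23547889]
0.0195 0.01947 [ 0.03  0.4  -0.01] 12.1833
0.019 0.01897 [ 0.33  0.1  -0.11] 12.4583
0.0185 0.01848 [-0.05  0.   -0.05] 12.7333
0.018 0.01798 [0.54 0.1  0.13] 13.0083
0.0175 0.0175 [ 0.11 -0.11  0.59] 13.2833
0.017 0.01695 [ 0.34 -0.15  0.34] 13.5583
0.0165 0.01648 [-0.    0.7   0.14] 13.8333
0.016 0.01598 [-0.22 -0.12  0.1 ] 14.1083
0.0155 0.01546 [0.28 0.66 0.22] 14.3833
0.015 0.01498 [0.8  0.14 0.36] 14.6583
0.0145 0.01447 [0.36 0.14 0.1 ] 14.9333
0.014 0.01399 [ 0.5  -0.52 -0.01] 15.2083
0.0135 0.01348 [ 0.23  0.69 -0.13] 15.4833
0.013 0.01298 [-0.19  0.03  0.37] 15.7583
0.0125 0.01248 [-0.21 -0.4   0.18] 16.0333
0.012 0.01197 [0.39 0.31 0.96] 16.3083
0.0115 0.01148 [0.18 0.42 0.12] 16.5833
0.011 0.01098 [0.44 0.31 0.57] 16.8583
0.0105 0.01048 [0.15 0.09 0.25] 17.1333
0.01 0.00996 [-0.01  0.03  0.68] 17.4083
0.0095 0.00947 [0.04 0.1  0.12] 17.6833
0.009 0.00898 [ 0.44 -0.02  0.09] 17.9583
0.0085 0.00847 [0.38 0.55 0.76] 18.2333
```

View pics/wrist4.png

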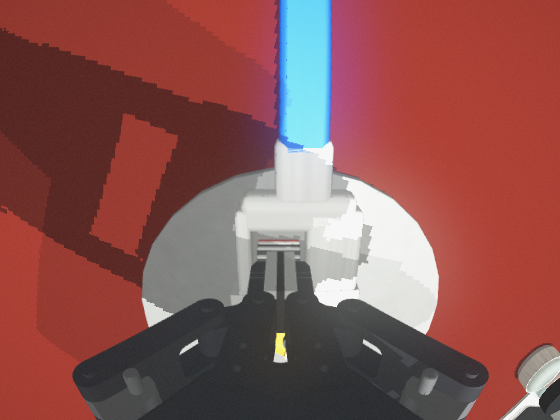

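```bash
python3 - <<'E'
from h import *
f0=np.array([0,0,.1])
for h in np.arange(.0245,.0150,-.001):
    bot.servo_line(W(.052,.012,h),velocity=.05)
    f=F(2)-f0; o=get_obs(); print(round(h,4),(o['position'][2]).round(5),f.round(2),o['time_s'])
    if f[2]>2: break
snap('wrist','wrist5.png')
d=snap('scene','scene5.png');f=d['frame']
c=cv2.resize(f[120:230,190:350],None,fx=5,fy=5,interpolation=cv2.INTER_CUBIC)
cv2.imwrite('pics/scene5z.png',cv2.cvtColor(c,cv2.COLOR_RGB2BGR))
E
```

```text
0.0245 0.02475 [-0.64 -0.1   4.84] 18.55
```

View pics/wrist5.png

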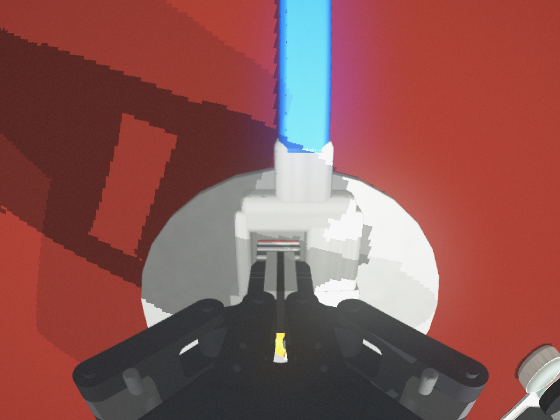

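View pics/scene5z.png

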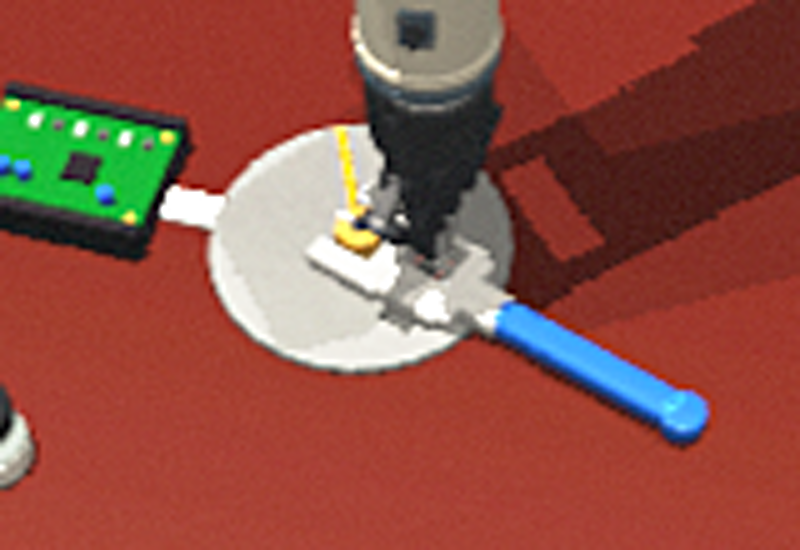

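Contact force of about 4.8 N at TCP z≈24.8 mm. The pads still cover the worm in the picture, so the tips are in effect about 3 mm behind the TCP. I'll try one instrumented stroke.

```bash
python3 - <<'E'
from h import *
bot.servo_line(W(.052,.012,.030),velocity=.08)
bot.servo_line(W(.071,.012,.030),velocity=.12)
bot.servo_line(W(.071,.012,.0240),velocity=.06)
f0=F(4)
print(f0)
for x in (.064,.058,.052,.046,.040,.034):
    bot.servo_line(W(x,.012,.0240),velocity=.05)
    o=get_obs();f=o['wrist_force'];r=o['position'][:2]-O
    print(x,(r@DX).round(4),(r@DY).round(4),o['position'][2].round(5),'Fx %.1f Fy %.1f Fz %.1f'%(f[:2]@DX,f[:2]@DY,f[2]),o['time_s'])
bot.servo_line(W(.034,.012,.034),velocity=.1)
bot.servo_line(W(.040,.012,.10),velocity=.25)
snap('wrist','wrist6.png');print(get_obs()['time_s'])
E
python3 - <<'E'
import cv2
a=cv2.imread('pics/wrist6.png');cv2.imwrite('pics/wrist6z.png',cv2.resize(a[130:280,180:380],None,fx=4,fy=4,interpolation=cv2.INTER_CUBIC))
E
```

```text
[0.29980819 0.29199987 0.12050475]
0.064 0.0635 0.0119 0.02406 Fx 0.1 Fy -0.7 Fz -0.3 19.7833
0.058 0.0578 0.0122 0.02445 Fx 1.7 Fy 2.0 Fz 8.4 20.05
0.052 0.0517 0.0122 0.02453 Fx 2.1 Fy 2.5 Fz 9.2 20.3167
0.046 0.0456 0.0122 0.0245 Fx 0.1 Fy 3.3 Fz 8.7 20.5833
0.04 0.0396 0.0119 0.02405 Fx -0.5 Fy 0.7 Fz -0.5 20.85
0.034 0.0337 0.0119 0.02396 Fx 0.6 Fy 0.5 Fz 0.1 21.1167
21.8333
```

View pics/wrist6z.png

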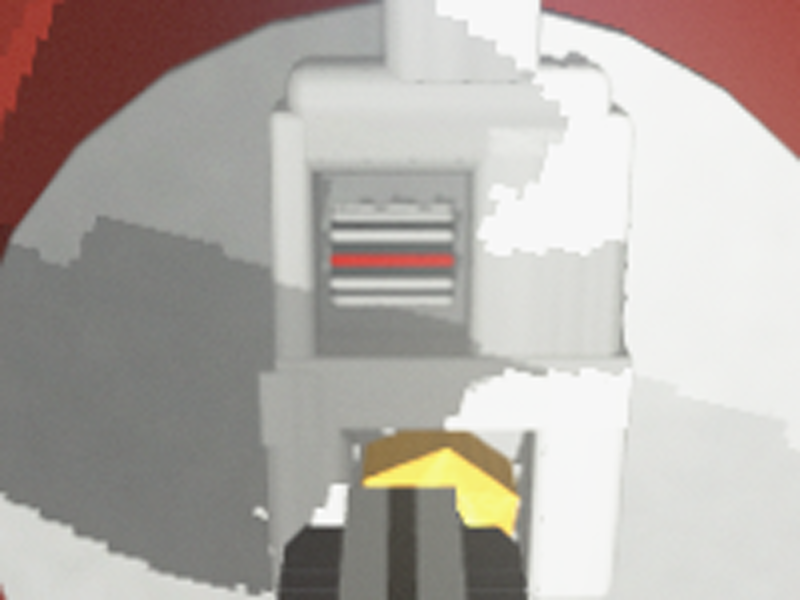

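```bash
python3 - <<'E'
from h import *
def Y(d,u,v,z=.024): r=ray(d,(u,v),z,True)[:2]-O; return (r@DX).round(4),(r@DY).round(4)
d=np.load('pics/wrist1.png.npz')
print([Y(d,190+u/4,120+v/4) for u,v in((318,440),(478,440),(318,428),(405,440))], Y(d,289.5,246,.028))
d=np.load('pics/wrist6.png.npz')
print([Y(d,180+u/4,130+v/4) for u,v in((345,440),(535,440),(448,450),(518,495),(362,484))])
print([Y(d,180+u/4,130+v/4,.026) for u,v in((391,260),(391,205),(391,303))])
E
```

```text
[(np.float64(0.0152), np.float64(0.0212)), (np.float64(0.0148), np.float64(-0.0156)), (np.float64(0.0182), np.float64(0.0211)), (np.float64(0.015), np.float64(0.0012))] (np.float64(0.0006), np.float64(0.0029))
[(np.float64(0.0165), np.float64(0.0209)), (np.float64(0.0164), np.float64(-0.0154)), (np.float64(0.0144), np.float64(0.0012)), (np.float64(0.0045), np.float64(-0.0126)), (np.float64(0.0071), np.float64(0.0177))]
[(np.float64(0.053), np.float64(0.012)), (np.float64(0.0632), np.float64(0.012)), (np.float64(0.0449), np.float64(0.012))]
```

The stroke centred on the worm (contact from tool x≈61 to 43), but the gap only went 36.8→36.3 mm, so it slipped partly. I'll press about 1 mm deeper and make two continuous strokes.

```bash
cat >> h.py <<'E'
def stroke(z,x0=.067,x1=.037,v=.06,mid=True):
    bot.servo_line(W(x0,.012,.0295),velocity=.2)
    bot.servo_line(W(x0,.012,z),velocity=.06)
    if mid:
        bot.servo_line(W(.049,.012,z),velocity=v)
        o=get_obs();f=o['wrist_force'];print('F',f[:2]@DX,f[:2]@DY,f[2],'z',o['position'][2].round(5),o['time_s'])
    bot.servo_line(W(x1,.012,z),velocity=v)
    bot.servo_line(W(x1,.012,.0295),velocity=.1)
def look(n):
    bot.servo_line(W(.040,.012,.10),velocity=.3)
    d=snap('wrist',n+'.png');a=d['frame'][130:280,180:380]
    cv2.imwrite(f'pics/{n}z.png',cv2.cvtColor(cv2.resize(a,None,fx=4,fy=4,interpolation=cv2.INTER_CUBIC),cv2.COLOR_RGB2BGR)); print(get_obs()['time_s'])
E
python3 - <<'E'
from h import *
for z in(.0233,.0232): stroke(z)
look('wrist7')
E
```

```text
F 0.7586440522931283 3.790378615511104 10.253254365650248 z 0.02434 23.0583
F 1.5493888370329973 6.3240127332708 17.966167474681605 z 0.02418 24.6667
25.7
```

View pics/wrist7z.png

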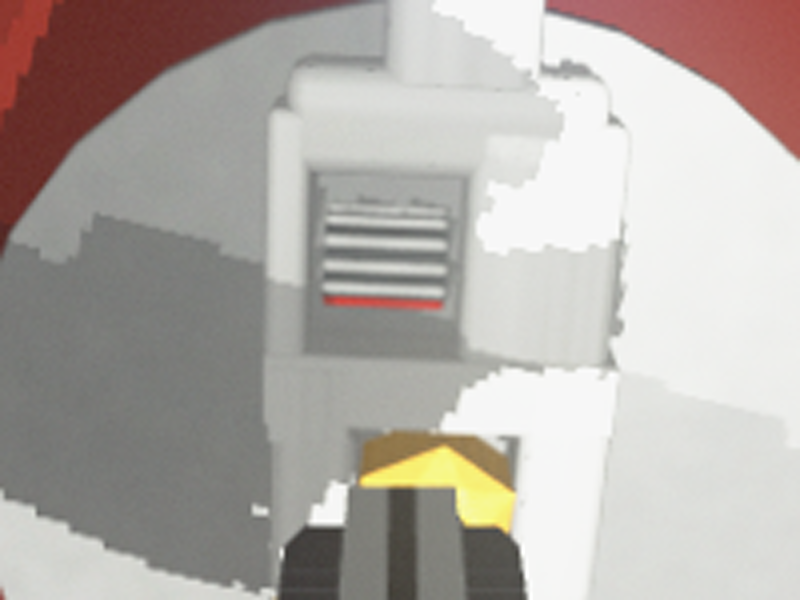

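Gap is now about 32 mm (zoom 352→520), so roughly 2 mm to go: one more full stroke.

```bash
python3 - <<'E'
from h import *
stroke(.0232)
look('wrist8')
E
```

```text
F 4.793207218166567 3.8014502713658813 14.901731165058274 z 0.02426 26.9333
27.9667
```

View pics/wrist8z.png

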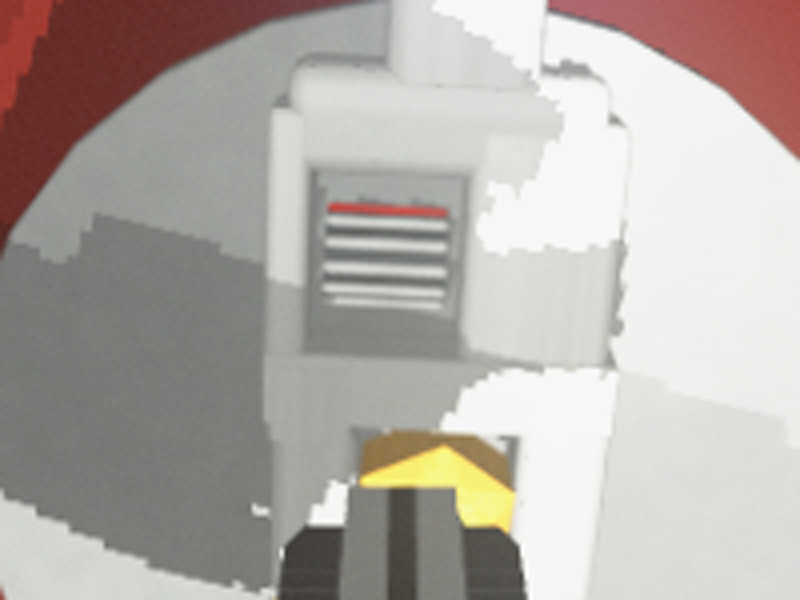

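It turned only about 0.75 rad with a higher sweep force (4.8 N), so resistance is rising. The gap is still about 31.5 mm, so I'll press slightly deeper for two strokes.

```bash
python3 - <<'E'
from h import *
stroke(.0227);stroke(.0227)
look('wrist9')
E
```

```text
F 9.14535918367338 2.789416879232033 21.0142012071459 z 0.02411 29.2083
F 10.780662181051284 3.9000751314449102 25.498834767401096 z 0.02403 30.825
31.8583
```

View pics/wrist9z.png

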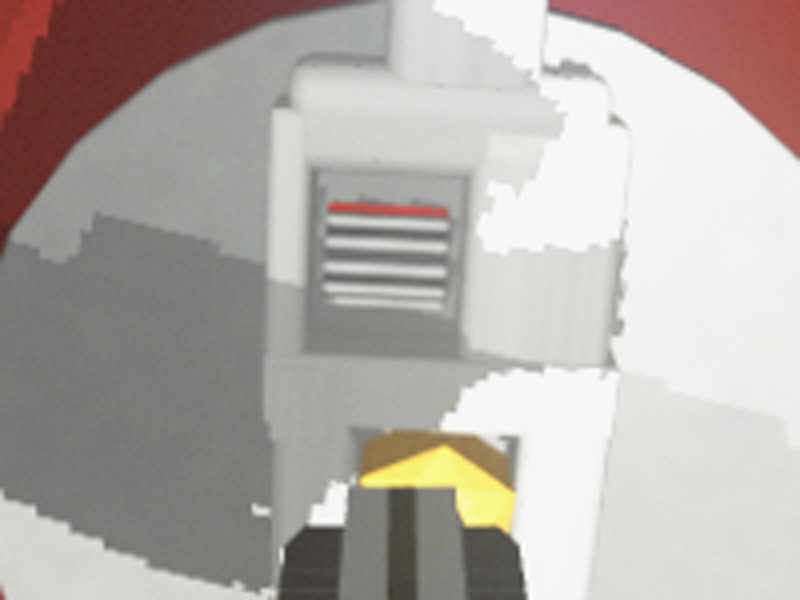

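```bash
python3 - <<'E'
from h import *
d=np.load('pics/wrist9.png.npz')
def Y(u,v,z=.024): r=ray(d,(180+u/4,130+v/4),z,True)[:2]-O; return np.array([r@DX,r@DY]).round(4)
for n,u,v in(('jawL',354,435),('jawR',520,440),('nutL',360,484),('nutR',516,490),('nutTop',445,447),('headL1',270,115),('headL2',270,290),('headR1',628,125),('headR2',605,340),('winTL',312,165),('winBL',304,355),('winTR',470,172),('winBR',458,355),('jawRout',590,560),('jawRout',612,380)): print(n,Y(u,v))
f=d['frame'];c=cv2.resize(f[225:265,250:330],None,fx=10,fy=10,interpolation=cv2.INTER_CUBIC)
c=np.clip(c.astype(float)*.8,0,255).astype(np.uint8)
cv2.imwrite('pics/wrist9zz.png',cv2.cvtColor(c,cv2.COLOR_RGB2BGR))
E
```

```text
jawL [0.0171 0.0188]
jawR [ 0.0159 -0.0129]
nutL [0.0065 0.0178]
nutR [ 0.0051 -0.0126]
nutTop [0.0145 0.0014]
headL1 [0.0787 0.0329]
headL2 [0.0462 0.0338]
headR1 [ 0.0772 -0.0304]
headR2 [ 0.0364 -0.0282]
winTL [0.0696 0.0257]
winBL [0.0335 0.0279]
winTR [ 0.0684 -0.0024]
winBR [ 0.0335 -0.0007]
jawRout [-0.0111 -0.0282]
jawRout [ 0.0283 -0.03  ]
```

View pics/wrist9zz.png

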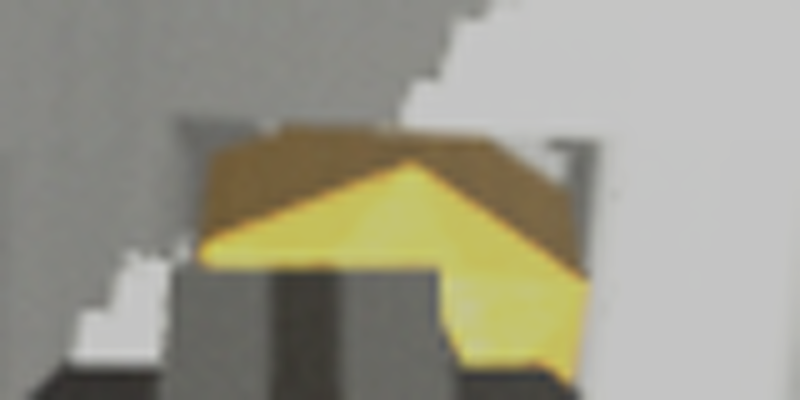

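The second stroke pair stalled: 10 N along the sweep and the worm didn't move, with the nut's flats against both jaws. So the jaws are snug. Next I measure the handle and stripe direction from pictures already taken.

```bash
cat >> h.py <<'E'
def line(P):
    mu=P.mean(0);v=np.linalg.svd(P-mu)[2][0]; return mu,v
def handle(d,z=.024,fish=True):
    hsv=cv2.cvtColor(d['frame'],cv2.COLOR_RGB2HSV)
    m=((hsv[...,0]>88)&(hsv[...,0]<125)&(hsv[...,1]>110)&(hsv[...,2]>110)).astype(np.uint8)
    n,lab,st,_=cv2.connectedComponentsWithStats(m)
    i=max(range(1,n),key=lambda k:st[k,4]); ys,xs=np.nonzero(lab==i)
    P=np.array([ray(d,p,z,fish)[:2] for p in zip(xs,ys)]);mu,v=line(P);return mu,v,len(xs),(xs.min(),xs.max(),ys.min(),ys.max())
def stripe(d,N,fish=True):
    hsv=cv2.cvtColor(d['frame'],cv2.COLOR_RGB2HSV)
    m=(hsv[...,0]>20)&(hsv[...,0]<35)&(hsv[...,1]>130)&(hsv[...,2]>110)
    ys,xs=np.nonzero(m);P=np.array([ray(d,p,.008,fish)[:2] for p in zip(xs,ys)])
    r=np.hypot(*(P-N).T);k=(r>.03)&(r<.096);P=P[k]
    if len(P)<6: return None
    mu,v=line(P);v=v*np.sign((mu-N)@v);off=(N-mu)@np.array([-v[1],v[0]])
    return np.degrees(np.arctan2(v[1],v[0])),len(P),off
def adeg(v): return np.degrees(np.arctan2(*(v*np.sign(v[1]))[::-1]))
E
python3 - <<'E'
from h import *
N=np.array([.5045,-.1565])
for n,fish in(('top0',0),('scene0',0),('scene3',0),('scene5',0),('wrist1',1),('wrist6',1),('wrist9',1)):
    d=np.load(f'pics/{n}.png.npz'); mu,v,k,b=handle(d,fish=fish)
    print(n,mu,adeg(v).round(2),k,b,stripe(d,N,fish))
E
```

```text
top0 [0.75694267 0.2789822 ] 131.27 635 (np.int64(189), np.int64(234), np.int64(133), np.int64(174)) (np.float64(-121.48833475513268), 32, np.float64(0.0011434617206917928))
scene0 [0.75780431 0.27943378] 128.23 1263 (np.int64(268), np.int64(327), np.int64(299), np.int64(336)) (np.float64(-121.94016290306779), 20, np.float64(-0.0007237131696684646))
scene3 [0.75809506 0.2790854 ] 128.75 1266 (np.int64(268), np.int64(327), np.int64(299), np.int64(336)) (np.float64(-122.59874600287478), 21, np.float64(-0.001537752659289066))
scene5 [0.75806935 0.27917281] 128.64 1266 (np.int64(268), np.int64(327), np.int64(299), np.int64(336)) (np.float64(-122.06801110170603), 22, np.float64(-0.0008624228104606994))
wrist1 [0.46146438 0.01613904] 102.77 2534 (np.int64(278), np.int64(307), np.int64(0), np.int64(121)) (np.float64(-121.18824238088986), 171, np.float64(0.0012321627465080084))
wrist6 [ 0.46614651 -0.00285845] 102.81 3211 (np.int64(278), np.int64(313), np.int64(0), np.int64(111)) (np.float64(-120.4898704332176), 206, np.float64(0.0020133222680133634))
wrist9 [ 0.47088172 -0.00239939] 100.2 3307 (np.int64(281), np.int64(321), np.int64(0), np.int64(112)) (np.float64(-120.36412349523525), 210, np.float64(0.0022168479834646575))
```

Stripe at about -121.5° puts the target wrench yaw near 58.4°; it is now about 101.8°. I'll push from the handle's robot side along an arc and stop short to look.

```bash
cat >> h.py <<'E'
N=np.array([.5045,-.1565])
def P(th,off,z,r=.185):
    t=np.radians(th);return np.array([*(N+r*np.array([np.cos(t),np.sin(t)])+off*np.array([-np.sin(t),np.cos(t)])),z]),ori(t+np.pi)
E
python3 - <<'E'
from h import *
print(kinematics.solve_ik(*P(58,.02,.013)))
bot.reach(*P(102,.036,.07))
bot.servo_line(P(102,.036,.013)[0],velocity=.12)
o=get_obs();print(o['wrist_force'],o['time_s'])
bot.servo_line(P(102,.024,.013)[0],velocity=.1)
o=get_obs();print(o['wrist_force'],o['position'],o['time_s'])
th=102
while th>76:
    th-=6.5
    p,q=P(th,.024,.013); bot.servo_line(p,q,velocity=.09)
    o=get_obs();t=np.radians(th);print(th,o['wrist_force'].round(1),'push',(o['wrist_force'][:2]@[-np.sin(t),np.cos(t)]).round(1),o['time_s'])
d=snap('wrist','wrist10.png');mu,v,k,b=handle(d);print(mu,adeg(v),b,stripe(d,N))
E
```

```text
[ 1.61999246e-02  5.71988543e-01  1.85882292e+00 -4.44089210e-16
  7.10781190e-01  5.74705285e-01]
[ 0.38480762  1.00517459 -0.39890564] 33.1333
[0.77935207 0.2305885  0.71258454] [0.44387418 0.01951144 0.0137079 ] 33.4
95.5 [-0.4  0.3 -0.1] push 0.3 33.7833
89.0 [-0.6  1.1 -0.7] push 0.6 34.1667
82.5 [ 0.4  0.2 -0. ] push -0.4 34.55
76.0 [0.7 0.2 0.1] push -0.6 34.9333Traceback (most recent call last):
  File "<stdin>", line 13, in <module>
  File "h.py", line 59, in stripe
    r=np.hypot(*(P-N).T);k=(r>.03)&(r<.096);P=P[k]
                 ~^~
ValueError: operands could not be broadcast together with shapes (0,) (2,)
```

View pics/wrist10.png

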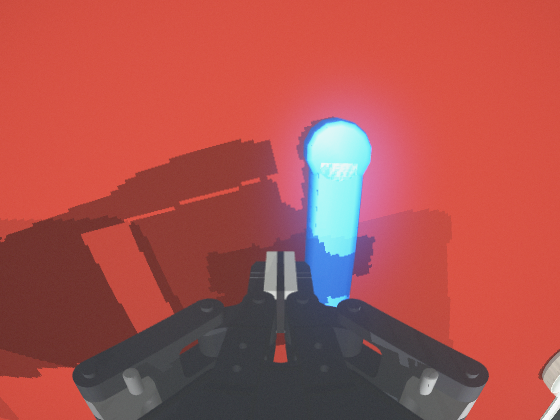

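```bash
python3 - <<'E'
from h import *
d=np.load('pics/wrist10.png.npz')
def pt(u,v,z=.024): return ray(d,(u,v),z,True)[:2]
hsv=cv2.cvtColor(d['frame'],cv2.COLOR_RGB2HSV)
m=(hsv[...,0]>88)&(hsv[...,0]<125)&(hsv[...,1]>70)&(hsv[...,2]>110)
L=[]
for v in range(185,235,6):
    xs=np.nonzero(m[v,290:380])[0]+290; l,r=pt(xs[0]-.5,v),pt(xs[-1]+.5,v); L.append((l+r)/2); print(v,xs[0],xs[-1],np.linalg.norm(l-r).round(4),end=' ')
mu,v=line(np.array(L));print(mu,adeg(v)); e=mu-N;print('from N',np.degrees(np.arctan2(e[1],e[0])),np.hypot(*e))
e=pt(339,147)-N;print('ball',np.hypot(*e),np.degrees(np.arctan2(e[1],e[0])))
d=snap('top','top10.png');a=d['frame'][160:280,255:415]
cv2.imwrite('pics/top10z.png',cv2.cvtColor(cv2.resize(a,None,fx=5,fy=5,interpolation=cv2.INTER_CUBIC),cv2.COLOR_RGB2BGR))
E
```

```text
185 308 361 0.0242 191 308 361 0.0243 197 308 360 0.024 203 307 360 0.0246 209 307 359 0.0243 215 307 358 0.024 221 307 358 0.0242 227 306 357 0.0243 233 306 356 0.024 [0.55792559 0.0558573 ] 75.20459345586042
from N 75.87839911083843 0.21897469221815463
ball 0.2471919074516037 75.64634674783194
```

View pics/top10z.png

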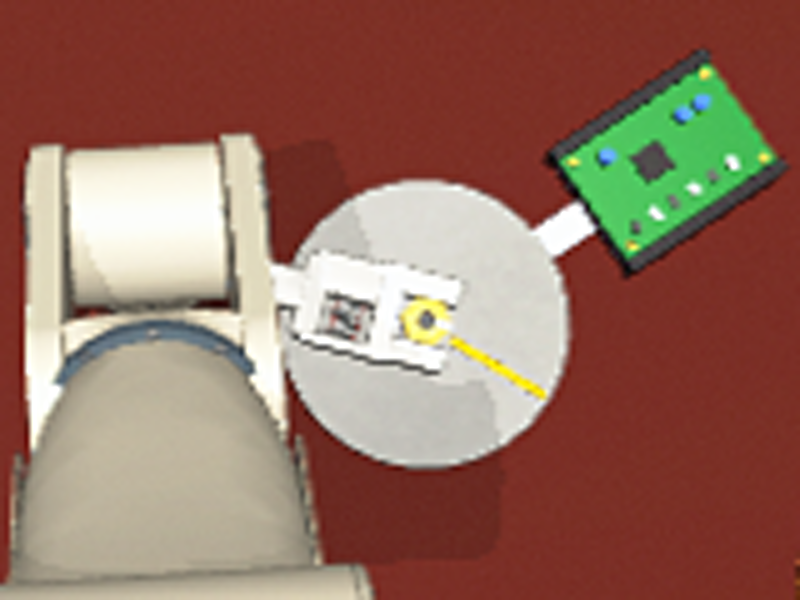

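Handle follows the push: 75.5° for 76° commanded. Continue to about 61°, back off, and look.

```bash
python3 - <<'E'
from h import *
th=76
for th in(71,66,61):
    p,q=P(th,.024,.013); bot.servo_line(p,q,velocity=.09)
bot.servo_line(P(61,.030,.013)[0],velocity=.1)
bot.servo_line(P(61,.034,.12,r=.12)[0],velocity=.3)
d=snap('wrist','wrist11.png');print(get_obs()['time_s'],stripe(d,N))
E
```

```text
36.9 None
```

View pics/wrist11.png

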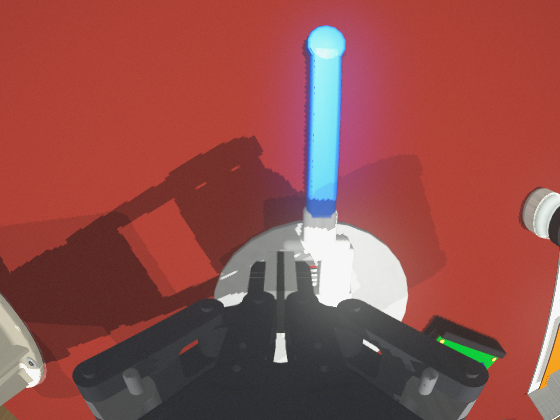

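```bash
cat >> h.py <<'E'
def side(n,th=60):
    p=P(th,.13,.20,r=.05)[0]; q=kinematics.solve_ik(p,ori(np.radians(th+90))); print(q); bot.goto_joints(q)
    d=snap('wrist',n+'.png'); print(get_obs()['time_s']); return d
E
python3 - <<'E'
from h import *
d=side('wrist12');print(stripe(d,N))
E
```

```text
[-1.18670678e-01  6.06302599e-02  2.07799634e+00 -4.44089210e-16
  1.00296606e+00  1.97572442e+00]
38.325
(np.float64(-121.91133432658458), 313, np.float64(0.000494533761129873))
```

View pics/wrist12.png

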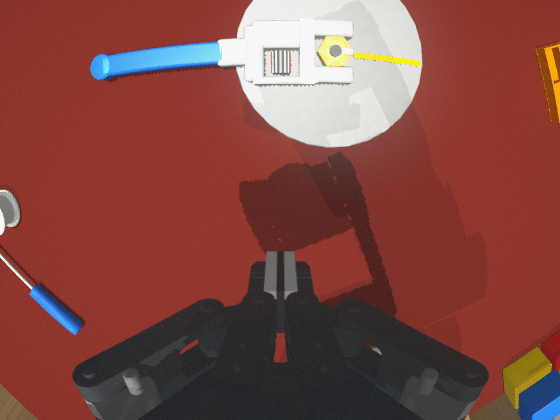

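All visible: worm (281,63), nut (334,51), yellow stripe (355–420, 55–64), handle (98–220, 55). I'll measure the handle, white stripe and gap in the same picture.

```bash
cat >> h.py <<'E'
def meas(d):
    hsv=cv2.cvtColor(d['frame'],cv2.COLOR_RGB2HSV)
    m=(hsv[...,0]>88)&(hsv[...,0]<125)&(hsv[...,1]>100)&(hsv[...,2]>90); m[110:]=0
    us=np.nonzero(m.any(0))[0]; us=us[(us>us.min()+18)&(us<us.max()-4)]
    L=[]
    for u in us:
        v=np.nonzero(m[:,u])[0]; L.append((ray(d,(u,v[0]-.5),.024,True)[:2]+ray(d,(u,v[-1]+.5),.02,True)[:2])/2)
    mu,v=line(np.array(L)); s=stripe(d,N); print('handle yaw',adeg(v).round(2),'bearing',np.degrees(np.arctan2(*(mu-N)[::-1])).round(2),'stripe',s,'target',(s[0]+180).round(2))
    return adeg(v)
E
python3 - <<'E'
from h import *
d=np.load('pics/wrist12.png.npz');meas(d)
f=d['frame'];c=cv2.resize(f[5:105,215:375],None,fx=5,fy=5,interpolation=cv2.INTER_CUBIC)
c=(c*.85).astype(np.uint8)
cv2.imwrite('pics/wrist12z.png',cv2.cvtColor(c,cv2.COLOR_RGB2BGR))
E
```

```text
handle yaw 60.75 bearing 61.02 stripe (np.float64(-121.91133432658458), 313, np.float64(0.000494533761129873)) target 58.09
```

View pics/wrist12z.png

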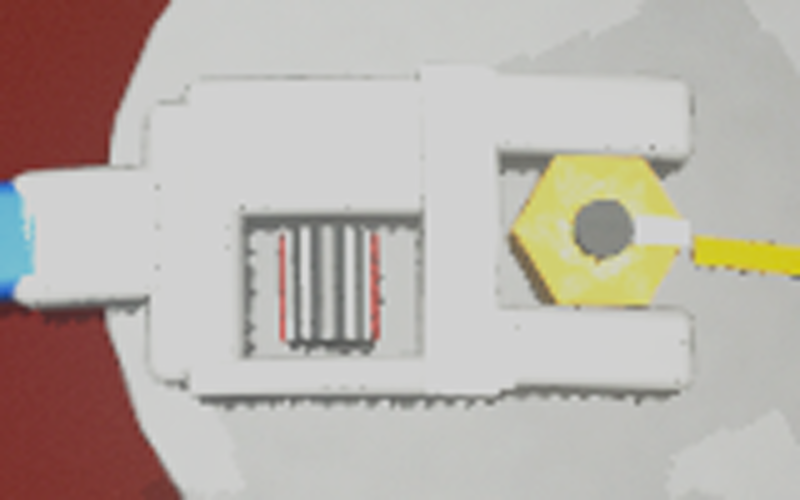

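Nut is flush between both jaws. Handle yaw is 60.75° against a 58.1° target, so it needs about 2.7° more.

```bash
python3 - <<'E'
from h import *
bot.reach(*P(61,.036,.06))
bot.servo_line(P(61,.036,.013)[0],velocity=.12)
p,q=P(61,.026,.013);bot.servo_line(p,q,velocity=.08)
for th,off in((60,.024),(58.3,.024)):
    p,q=P(th,off,.013);bot.servo_line(p,q,velocity=.04)
bot.servo_line(P(58.3,.034,.013)[0],velocity=.1)
bot.servo_line(P(58.3,.04,.09)[0],velocity=.3)
d=side('wrist13');meas(d)
f=d['frame'];c=cv2.resize(f[5:105,215:375],None,fx=5,fy=5,interpolation=cv2.INTER_CUBIC)
c=(c*.85).astype(np.uint8)
cv2.imwrite('pics/wrist13z.png',cv2.cvtColor(c,cv2.COLOR_RGB2BGR))
# nut stripe by ray
E
```

```text
[-1.18670678e-01  6.06302599e-02  2.07799634e+00 -4.44089210e-16
  1.00296606e+00  1.97572442e+00]
42.9667
handle yaw 58.47 bearing 58.77 stripe (np.float64(-121.78164248664145), 312, np.float64(0.0006353442888473222)) target 58.22
```

View pics/wrist13z.png

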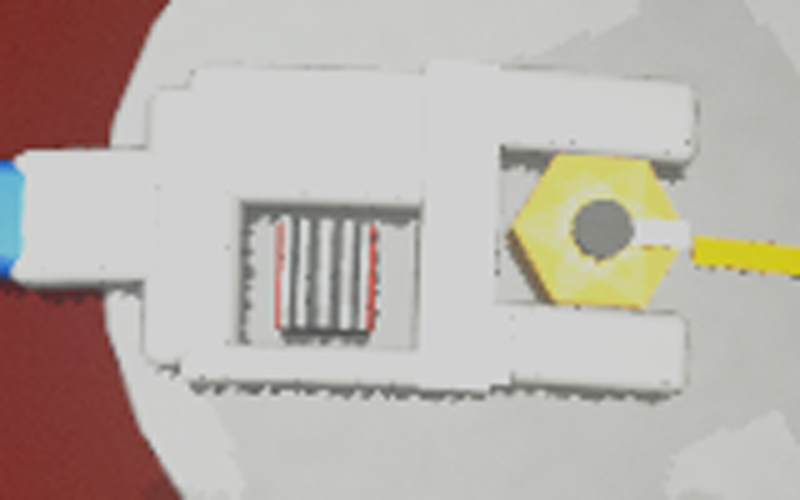

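View pics/wrist13.png

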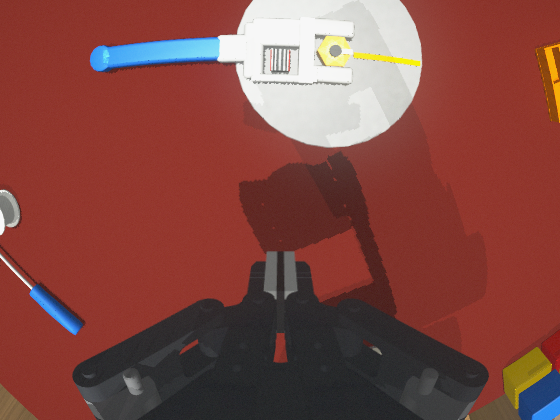

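The wrench turned 2.3° but the nut looks nearly unchanged between the two pictures, so there may be play. I'll measure the nut's own orientation.

```bash
cat >> h.py <<'E'
def nut(d,show=None):
    f=d['frame'];hsv=cv2.cvtColor(f,cv2.COLOR_RGB2HSV)
    m=((hsv[...,0]>18)&(hsv[...,0]<36)&(hsv[...,1]>90)&(hsv[...,2]>150)).astype(np.uint8)*255
    n,lab,st,ce=cv2.connectedComponentsWithStats(m); 
    c0=fproj(d,[*N,.024]); i=min((k for k in range(1,n) if st[k,4]>150),key=lambda k:np.hypot(*(ce[k]-c0)))
    ys,xs=np.nonzero(lab==i)
    Q=np.array([ray(d,p,.024,True)[:2] for p in zip(xs,ys)])
    # flats extents: width (support) across angle, min width direction = flat normal
    best=[]
    for a in np.arange(0,180,.5):
        n_=np.array([np.cos(np.radians(a)),np.sin(np.radians(a))]);s=Q@n_
        best.append((np.percentile(s,99.3)-np.percentile(s,.7),a))
    # symmetrise mod 60
    w=np.array([b[0] for b in best]); ws=np.array([(w[k]+w[k+120]+w[k+240]) for k in range(120)])
    # fundamental phase of 60deg periodic width
    ph=np.angle(np.sum(ws*np.exp(-1j*2*np.pi*np.arange(120)/120)))
    amin=(-(ph)-np.pi)/(2*np.pi)*60 %60   # width min direction
    # white stripe
    mw=(hsv[...,1]<45)&(hsv[...,2]>225)
    print('area',len(xs),'flat normal mod60',round(amin,2),'min widths',(np.sort(w)[:3]*1e3).round(1)); return amin
E
python3 - <<'E'
from h import *
for n in('wrist12','wrist13'):
    d=np.load(f'pics/{n}.png.npz'); nut(d); f=d['frame']
    R=lambda u,v,z: ray(d,(215+u/5-.4,5+v/5-.4),z,True)[:2]
    yaw=lambda a,b: np.degrees(np.arctan2(*(b-a)[::-1]))%180
    print(n,'bolt',R(603,228,.028),'stripe yaw',yaw(R(603,228,.028),R(690,233,.024)))
    # white stripe pixel centroid near tip
    g=f[5:105,215:375].astype(int)
    print(g[44:53,126:140].min(-1))
E
```

```text
area 404 flat normal mod60 30.83 min widths [29.6 29.6 29.6]
wrist12 bolt [ 0.50301147 -0.1575217 ] stripe yaw 62.03589859176242
[[193 247 247 247 247 247 247 247 247 247 247 243 221 221]
 [178 247 247 247 247 247 247 247 247 247 247 245 221 220]
 [165 247 247 247 247 247 247 247 247 247 247 246 216 221]
 [197 247 247 247 247 247 247 247 247 247 247 247 180 116]
 [176 244 236 239 236 237 243 242 244 244 247 246 184  64]
 [144 146 170 122 121 122 131 137 138 151 223 222 165  66]
 [179 150 147 127 124 125 126 126 124 130 221 215 121  63]
 [178 178 153 129 126 126 124 125 145 211 220 220 122  50]
 [166 146 130 125 126 123 123 134 190 219 221 220 186  81]]
area 370 flat normal mod60 29.51 min widths [29.6 29.6 29.6]
wrist13 bolt [ 0.50294213 -0.1576671 ] stripe yaw 62.02397527265906
[[213 247 247 247 247 247 246 244 243 241 244 233 221 220]
 [180 247 247 247 247 247 247 247 247 247 247 244 221 222]
 [165 247 247 247 247 247 247 247 247 247 247 240 221 222]
 [197 247 247 247 247 247 247 247 247 247 247 245 177 112]
 [243 247 247 247 247 247 247 247 247 247 247 245 184  59]
 [165 193 131 106 107 123 132 161 198 220 241 231 160  52]
 [212 203 182 128 121 125 125 124 124 194 219 215 106  50]
 [174 171 149 125 126 124 124 124 148 213 220 219 110  43]
 [167 165 165 131 126 124 125 142 195 220 220 220 189  71]]
```

Nut estimate is about 59.5°, lagging the wrench by about 1°, and the stripe slopes agree it is 1–2° short. I'll push a little more, then take a closer look.

```bash
python3 - <<'E'
from h import *
bot.reach(*P(59,.036,.05))
bot.servo_line(P(59,.034,.013)[0],velocity=.2)
p,q=P(58.8,.0245,.013);bot.servo_line(p,q,velocity=.1)
p,q=P(57.1,.024,.013);bot.servo_line(p,q,velocity=.03)
o=get_obs();print(o['wrist_force'],o['time_s'])
bot.servo_line(P(57.1,.036,.013)[0],velocity=.15)
bot.servo_line(P(57.1,.05,.09)[0],velocity=.4)
p=P(60,.11,.12,r=.0)[0]; bot.goto_joints(kinematics.solve_ik(p,ori(np.radians(150))))
d=snap('wrist','wrist14.png');print(get_obs()['time_s']);nut(d);print(stripe(d,N))
f=d['frame'];cv2.imwrite('pics/wrist14z.png',cv2.cvtColor((cv2.resize(f[0:200,100:460],None,fx=2.2,fy=2.2,interpolation=cv2.INTER_CUBIC)*.85).astype(np.uint8),cv2.COLOR_RGB2BGR))
E
```

```text
[-5.4807455   1.69436006  9.2308953 ] 45.1667
46.9333
area 955 flat normal mod60 29.82 min widths [29.6 29.7 29.7]
(np.float64(-121.82908094896976), 587, np.float64(0.0006075938657743371))
```

View pics/wrist14z.png

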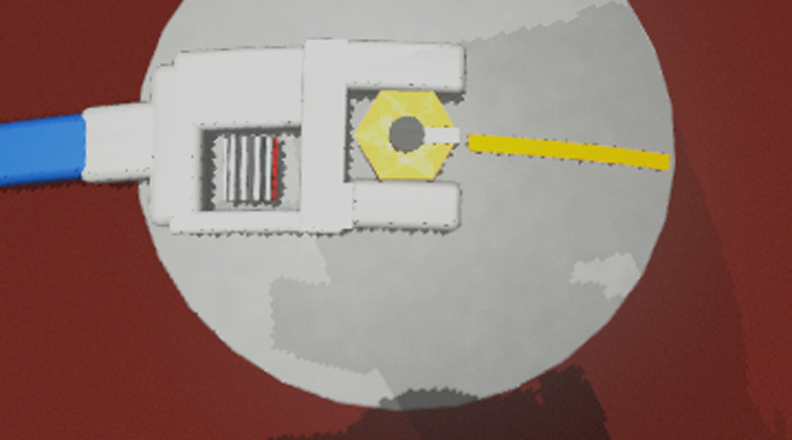

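```bash
python3 - <<'E'
from h import *
d=np.load('pics/wrist14.png.npz');f=d['frame']
cv2.imwrite('pics/wrist14zz.png',cv2.cvtColor((cv2.resize(f[30:95,230:330],None,fx=8,fy=8,interpolation=cv2.INTER_CUBIC)*.85).astype(np.uint8),cv2.COLOR_RGB2BGR))
E
```

```text
(no output)
```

View pics/wrist14zz.png

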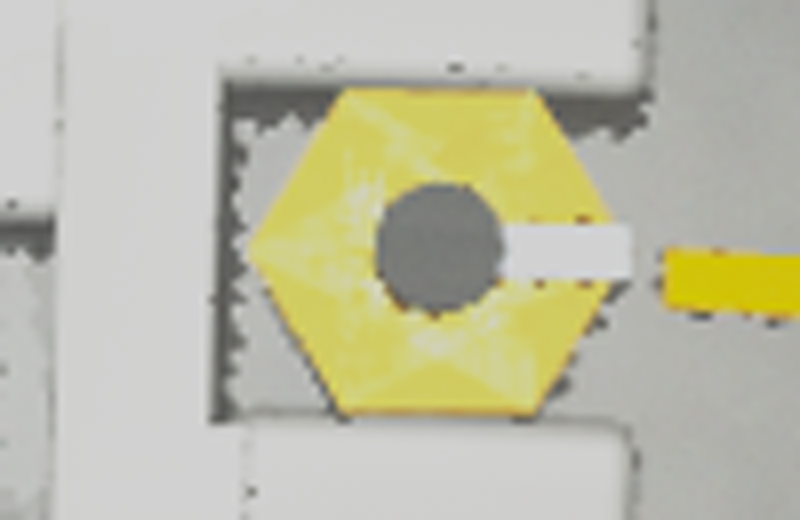

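```bash
python3 - <<'E'
from h import *
d=np.load('pics/wrist14.png.npz')
R=lambda u,v,z=.024: ray(d,(230+u/8-.44,30+v/8-.44),z,True)[:2]
yaw=lambda a,b: np.degrees(np.arctan2(*(a-b)[::-1]))%180
for n,a,b in(('nut up',(345,88),(535,90)),('nut lo',(340,412),(535,412)),('nut corners',(250,245),(622,250)),('white',(502,251),(631,252)),('jaw up',(225,75),(640,91)),('jaw lo',(240,413),(625,425)),('head',(60,120),(60,500))): print(n,yaw(R(*a),R(*b)).round(2),(np.linalg.norm(R(*a)-R(*b))*1e3).round(1))
print('white vs bolt',yaw(R(437,247,.028),R(631,252)))
print('gap',np.linalg.norm(R(438,82)-R(438,417))*1e3,'nut',np.linalg.norm(R(438,89)-R(438,412))*1e3)
# subpixel edge fit: nut top/bottom flats & white edges on the frame
f=d['frame'].astype(float)
def edge(ch,u0,u1,v0,v1,sign):
    pts=[]
    for u in range(u0,u1):
        g=np.diff(ch[v0:v1,u])*sign; g[g<0]=0
        if g.sum()>20: 
            k=g.argmax(); lo=max(0,k-1);hi=k+2; pts.append((u,v0+(np.arange(lo,hi)+.5)@g[lo:hi]/g[lo:hi].sum()))
    P_=np.array([ray(d,p,.024,True)[:2] for p in pts]);mu,v=line(P_);return adeg(v).round(2),len(pts),np.array(pts)[:,1].round(1)
sat=f.max(-1)-f.min(-1)
print('nut up',edge(sat,275,296,36,46,1));print('nut lo',edge(sat,274,296,76,88,-1))
print('white up',edge(sat,297,305,54,61,-1));print('white lo',edge(sat,297,305,62,69,1))
gr=f.mean(-1)
print('yellow up',edge(sat,316,396,50,75,1))
print('jaw lo',edge(gr,300,308,78,92,1))
E
```

```text
nut up 59.75 17.2
nut lo 60.31 17.8
nut corners 59.53 33.8
white 60.7 11.8
jaw up 58.0 37.7
jaw lo 58.45 35.2
head 149.71 35.9
white vs bolt 60.80093279054593
gap 31.618895203846602 nut 30.480734940617324
nut up (np.float64(59.59), 21, array([40.5, 40.5, 40.6, 40.6, 40.6, 40.6, 40.7, 40.7, 40.7, 40.7, 40.8,
       40.8, 40.8, 40.8, 40.7, 40.8, 40.8, 40.8, 40.8, 40.8, 40.7]))
nut lo (np.float64(59.68), 22, array([81.5, 81.3, 81.2, 81.3, 81.3, 81.3, 81.3, 81.3, 81.3, 81.2, 81.3,
       81.3, 81.4, 81.4, 81.4, 81.4, 81.4, 81.4, 81.5, 81.5, 81.6, 81.6]))
white up (np.float64(61.55), 8, array([57.5, 57.5, 57.5, 57.5, 57.5, 57.3, 57.4, 57.5]))
white lo (np.float64(59.5), 8, array([64.7, 64.5, 64.5, 64.7, 64.7, 64.7, 65. , 64.6]))
yellow up (np.float64(58.15), 80, array([60.8, 60.9, 60.9, 60.9, 61. , 61.2, 61.2, 61.2, 61.2, 61.4, 61.5,
       61.5, 61.5, 61.5, 61.6, 61.9, 61.9, 61.9, 62. , 62. , 62.2, 62.3,
       62.5, 62.6, 62.6, 62.7, 62.7, 62.9, 63.1, 63.1, 63.1, 63.1, 63.2,
       63.5, 63.5, 63.5, 63.5, 63.7, 63.9, 64. , 64.1, 63.9, 64.2, 64.3,
       64.5, 64.7, 64.7, 64.8, 64.9, 64.9, 65.2, 65.2, 65.3, 65.3, 65.4,
       65.5, 65.9, 66. , 66.1, 66.1, 66.2, 66.3, 66.6, 66.7, 66.7, 66.8,
       66.8, 66.9, 67.1, 67.3, 67.5, 67.5, 67.7, 68. , 68.1, 68.1, 68.2,
       68.3, 68.3, 68.6]))
jaw lo (np.float64(16.92), 8, array([78.9, 78.5, 83. , 83.5, 83.5, 83.6, 83.9, 84.4]))
```

Sub-pixel fits put the nut at 59.6° (1.5° short) and the wrench at 58.2°, with a little play left. I'll top up the worm with one stroke at the present heading, then push again a bit lower, since Fz = 9 N suggested the finger shoulder rode on the handle's edge.

```bash
python3 - <<'E'
from h import *
d=np.load('pics/wrist13.png.npz')
R=lambda u,v,z: ray(d,(215+u/5-.4,5+v/5-.4),z,True)[:2]
w=R(325,275,.028);print('worm13',w)
d=np.load('pics/wrist14.png.npz')
R2=lambda u,v,z=.024: ray(d,(230+u/8-.44,30+v/8-.44),z,True)[:2]
nc=(R2(345,88)+R2(535,90)+R2(340,412)+R2(535,412))/4;print('nut c',nc,'bolt',R2(437,247,.028))
R3=lambda u,v,z: ray(d,(100+u/2.2,v/2.2),z,True)[:2]
print('worm14',R3(252,168,.0275),'win',(R3(205,130,.024)+R3(300,210,.024))/2)
a=np.radians(58.3);dx=np.array([np.cos(a),np.sin(a)]);dy=np.array([-dx[1],dx[0]])
for o in(nc,N): print(o+.052*dx+.012*dy)
E
```

```text
worm13 [ 0.52026078 -0.10595915]
nut c [ 0.50308586 -0.15785511] bolt [ 0.50298212 -0.15754905]
worm14 [ 0.51907708 -0.10844293] win [ 0.51929471 -0.10772432]
[ 0.52020066 -0.10730728]
[ 0.52161479 -0.10595216]
```

```bash
python3 - <<'E'
import h
from h import *
h.A=np.radians(58.3);h.DX=np.array([np.cos(h.A),np.sin(h.A)]);h.DY=np.array([-h.DX[1],h.DX[0]]);h.O=np.array([.5032,-.1575])
bot.reach(h.W(.067,.012,.032),ori(h.A+np.pi))
print(get_obs()['time_s'])
h.stroke(.0231,v=.08)
bot.servo_line(h.W(.037,.012,.04),velocity=.3)
bot.reach(*P(60.5,.037,.04))
bot.servo_line(P(60.5,.036,.007)[0],velocity=.2)
p,q=P(60,.026,.007);bot.servo_line(p,q,velocity=.1)
p,q=P(57.8,.024,.007);bot.servo_line(p,q,velocity=.04)
o=get_obs();print(o['wrist_force'],o['time_s'])
bot.servo_line(P(57.8,.036,.007)[0],velocity=.2)
bot.servo_line(P(57.8,.05,.07)[0],velocity=.4)
p=P(60,.11,.12,r=.0)[0]; bot.goto_joints(kinematics.solve_ik(p,ori(np.radians(150))))
d=snap('wrist','wrist15.png');print(get_obs()['time_s']);nut(d);print(stripe(d,N))
f=d['frame'];cv2.imwrite('pics/wrist15zz.png',cv2.cvtColor((cv2.resize(f[30:95,230:330],None,fx=8,fy=8,interpolation=cv2.INTER_CUBIC)*.85).astype(np.uint8),cv2.COLOR_RGB2BGR))
def edge(ch,u0,u1,v0,v1,sign):
    pts=[]
    for u in range(u0,u1):
        g=np.diff(ch[v0:v1,u])*sign; g[g<0]=0
        if g.sum()>20: 
            k=g.argmax(); lo=max(0,k-1);hi=k+2; pts.append((u,v0+(np.arange(lo,hi)+.5)@g[lo:hi]/g[lo:hi].sum()))
    P_=np.array([ray(d,p,.024,True)[:2] for p in pts]);mu,v=line(P_);return adeg(v).round(2),len(pts),np.array(pts)[:,1].round(1)
f=f.astype(float);sat=f.max(-1)-f.min(-1)
print('nut up',edge(sat,275,296,36,46,1));print('nut lo',edge(sat,274,296,76,88,-1))
E
```

```text
48.2583
F 3.694516395495135 2.491659460415764 12.208546521413549 z 0.02447 49.1417
[-0.22952587 -0.67480149 -0.2465662 ] 51.5583
53.3
area 889 flat normal mod60 27.95 min widths [29.6 29.6 29.6]
(np.float64(-121.87118110644171), 587, np.float64(0.0005443505093709153))
nut up (np.float64(57.37), 21, array([40.5, 40.5, 40.5, 40.6, 40.6, 40.7, 40.7, 40.7, 40.7, 40.7, 40.7,
       41.1, 41.1, 41.1, 41.2, 41.2, 41.2, 41.1, 41.4, 41.5, 41.5]))
nut lo (np.float64(58.45), 22, array([80.9, 81.1, 81.2, 81.2, 81.3, 81.3, 81.3, 81.3, 81.2, 81.3, 81.3,
       81.4, 81.5, 81.5, 81.5, 81.5, 81.6, 81.7, 81.6, 81.7, 81.8, 81.8]))
```

View pics/wrist15zz.png

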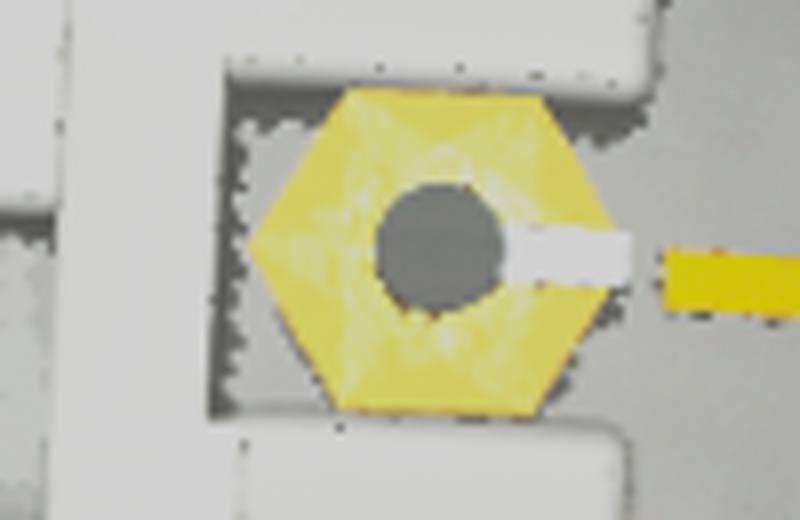

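View pics/wrist15.png

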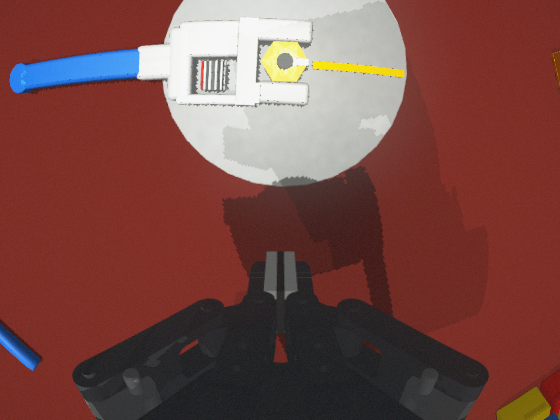

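Nut is now at about 57.9° by both methods, against a stripe heading of 58.1°. The jaws lie on both flats, the wrench is flat, and the arm is clear, so I'm handing in.

```bash
python3 - <<'E'
from h import *
print(get_obs()['time_s']);print(hand_in())
E
```

```text
53.3
the job is handed in; nothing more can be done
None
```

I closed the wrench jaws onto the nut and pushed the handle about 44° clockwise. In the last picture the white stripe lines up with the yellow one to within about 0.2°. I handed the job in at 53.3 s, with the arm clear of everything.

**Last checks:**
- **Alignment:** the nut was at about 57.9° (57.4° and 58.5° on its two flats), against 58.1° for the yellow stripe.
- **Fit:** both jaws lay against the nut's flats and the wrench looked flat. I could only check the fit from the pictures. They gave gaps up to about 1 mm wider than the nut, but the jaw edges were too blurred to trust that.
- **Other things on the bench:** I saw no contact with them and came nowhere near them, but I didn't measure them again at the end.

**What did not go as planned:**
- **Order:** the worm was rolled in six strokes and stopped moving at about 10 N, so I began turning. Late in the turn the nut lagged the wrench by about 1.5°. I then gave the worm one more stroke before the last push, so not all the rolling came before the turning.
- **Fingertips:** they stood about 20 mm farther back than the stated 17 mm. I found the real contact height by touch, which used up about 15 s.
- **Push force:** one push read 9 N upward, probably the finger's shoulder riding on the handle's edge. I made the last push lower down.

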